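# Find the loose seal bolt and hold its cap open

## Task

Vent the extraction block on the bench by turning its black knob clockwise until it clicks past its detent. Then tap down on the hex bolts to find the loose one, the one that sinks and stays down, and lift the cap of that station at least 45 degrees and hold it open so its seal can be looked at, leaving the other two caps shut and the jar, vial and pan alone. Finish while still holding the cap open with the gripper: do not let go.

Things in the scene. Friction and masses are not known exactly. Their poses are not given: they have to be found in the camera images.
- block: Extraction block, fixed to the bench: grey casing, flat metal deck, 190 (x) x 420 (y) x 70 mm high; origin on the bench under its centre, x away from the robot, y along its length. On the deck: vent knob at y = +150 mm (a gauge 18 mm high behind it), stations at y = +50 (left), -50 (middle), -150 (right), each a hex bolt at x = -68 mm with a hinged cap behind it.
- vent (a joint): angle of the vent knob (rad), growing clockwise seen from above; it starts between 0 and 0.2 and stops at 1.2. A sprung detent resists from about 0.3 (up to about 0.1 N m), has its crest at 0.6, and lets the knob fall free at about 0.87: it has clicked past when it reads above 0.87. It stays where it is left.
- vent_grip (a point): point on the vent knob's axis at the height to grip, 29 mm above the deck. The black knob's grip is an upright bar 44 mm long, 12 mm thick, top 42 mm above the deck, over a round skirt of 48 mm whose top is 7 mm above the deck. The bar lies along this frame's x axis (along the block's x at joint value 0).
- bolt_left (a joint): how far the left bolt has sunk (m), 0 at the start. A tight bolt does not give (under 2 mm even when pushed hard); the loose one slides down under about 3 N, stops at 0.008 and stays down. Looks alone do not tell which is loose.
- bolt_left_top (a point): centre of the top of the left bolt's hex head: 25 mm across the corners, 12 mm thick, its top 24 mm above the deck at the start; moves down with the bolt.
- bolt_middle (a joint): how far the middle bolt has sunk (m), 0 at the start. A tight bolt does not give (under 2 mm even when pushed hard); the loose one slides down under about 3 N, stops at 0.008 and stays down. Looks alone do not tell which is loose.
- bolt_middle_top (a point): centre of the top of the middle bolt's hex head: 25 mm across the corners, 12 mm thick, its top 24 mm above the deck at the start; moves down with the bolt.
- bolt_right (a joint): how far the right bolt has sunk (m), 0 at the start. A tight bolt does not give (under 2 mm even when pushed hard); the loose one slides down under about 3 N, stops at 0.008 and stays down. Looks alone do not tell which is loose.
- bolt_right_top (a point): centre of the top of the right bolt's hex head: 25 mm across the corners, 12 mm thick, its top 24 mm above the deck at the start; moves down with the bolt.
- cap_left (a joint): opening angle of the left cap (rad): 0 shut and level, grows as its robot-side edge lifts; stops at 1.3. Weighs about 0.22 kg and falls shut when let go, from any angle.
- cap_left_tab (a point): grip point on the left cap's upright tab: 14 mm thick along the block's y, 22 mm along x, 38 mm high; the point is 12 mm below its top, 26 mm above the cap's flat top; shut, it is 62 mm robotward of the hinge line and 30 mm above it. Cap: steel disc 68 mm wide, 8 mm thick, flat top 12 mm above the deck. Pinched across its thickness, the tab can pivot between the fingers.
- cap_left_hinge (a point): centre of the left cap's hinge line, which runs along the block's y, 65 mm beyond the block's centre and 8 mm above the deck.
- cap_middle (a joint): opening angle of the middle cap (rad): 0 shut and level, grows as its robot-side edge lifts; stops at 1.3. Weighs about 0.22 kg and falls shut when let go, from any angle.
- cap_middle_tab (a point): grip point on the middle cap's upright tab: 14 mm thick along the block's y, 22 mm along x, 38 mm high; the point is 12 mm below its top, 26 mm above the cap's flat top; shut, it is 62 mm robotward of the hinge line and 30 mm above it. Cap: steel disc 68 mm wide, 8 mm thick, flat top 12 mm above the deck. Pinched across its thickness, the tab can pivot between the fingers.
- cap_middle_hinge (a point): centre of the middle cap's hinge line, which runs along the block's y, 65 mm beyond the block's centre and 8 mm above the deck.
- cap_right (a joint): opening angle of the right cap (rad): 0 shut and level, grows as its robot-side edge lifts; stops at 1.3. Weighs about 0.22 kg and falls shut when let go, from any angle.
- cap_right_tab (a point): grip point on the right cap's upright tab: 14 mm thick along the block's y, 22 mm along x, 38 mm high; the point is 12 mm below its top, 26 mm above the cap's flat top; shut, it is 62 mm robotward of the hinge line and 30 mm above it. Cap: steel disc 68 mm wide, 8 mm thick, flat top 12 mm above the deck. Pinched across its thickness, the tab can pivot between the fingers.
- cap_right_hinge (a point): centre of the right cap's hinge line, which runs along the block's y, 65 mm beyond the block's centre and 8 mm above the deck.
- jar: bystander: amber jar 60 mm across, 90 mm high, origin under its centre; leave alone.
- vial: bystander: clear vial 32 mm across, 70 mm high, with a screw cap, origin under its centre; leave alone.
- pan: bystander: open steel pan 130 x 100 x 50 mm, origin under its centre; leave alone.

How it is judged:
By the outcome, as a careful person would: the job done as asked, in the order asked, and still so for the second after the job is handed in, while the arm keeps its last pose, push and grip.
It also fails if it takes over 64 s, if anything falls off the work surface, if the arm or the gripper's body presses on something with over 40 N, if the wrist force passes 120 N, or if a joint passes its speed limit or range.

## Robot

A 6-joint arm with a two-finger parallel gripper is mounted at the origin on the work surface. World frame = base frame: x ahead of the robot, y to its left, z up, the work surface at z = 0. Lengths are in mm, angles in rad, forces in N, time in s.
With the tool pointing down it reaches from about 350 to 775 mm from the base axis. Payload 7.3 kg.
Tool frame: the origin (TCP) lies midway between the tips of the shut fingers; the grasp point (between the pads) lies 19 mm behind it; x points along the fingers, y is the direction in which the jaws open and shut, and the axes are right-handed (so a half turn about x gives the same grasp; the last joint's range is limited). The gripper opens to 92 mm and grips with 3 to 60 N. Pads are 19 mm wide; open, the fingers measure 130 mm over their backs; the gripper's body (75 mm by 190 mm) begins 47 mm behind the grasp point.
Start: joints at [-1.468, 0.342, 1.524, -0, 1.275, -0.146], TCP at [129.298, -508.849, 226.741] pointing down, gripper open.
Joint ranges: [-2.53, 2.53], [-0.77, 2.02], [0.04, 2.7], [-1, 4.14], [0.28, 2.66], [-3.11, 3.11]. Speed limits (rad/s): [2.57, 2.57, 3.14, 3.14, 3.14, 3.14].

## Interface

Orientations are given as [roll, pitch, yaw] about the fixed x, y, z axes, in that order (R = Rz(yaw) Ry(pitch) Rx(roll)).
In Python, from plant import bot gives the robot as it stands. The module is installed in compiled form; this text tells all that it offers.
- The arm moves only by the shell command python3 -m handwheel 'ROWS' [OPENING]. ROWS is JSON, a list that holds one entry, the list of rows, each a list of 4 numbers: the shift along the tool's x, y, z in cm, then the turn about the tool's x in rad. A call has 1 to 8 rows; each row shifts and turns the commanded pose from where the row before left it, along the tool's axes as they then stand; what a row does not reach is not made up. A row lasts 1/12 s, in which the tool goes at most 41.7 mm and 7.16 degrees, less where a joint would pass 70% of its speed; a pose out of reach is approached as far as the arm can. A call is refused whole if a number of a shift passes 4.17 or a number of a turn 0.125, either way. A call with a gripper value outside its range is refused whole. OPENING is the opening, from 0 (shut) to 1 (fully open), set as the call begins (- or left out, the last holds). The fingers move at their own pace and stop on an object; the grip force is fixed at half the most. Time passes only in rows, so rows that do not move let the fingers close. It gives the time, the measured TCP pose, the force and the opening at its end, in the units of the state.
- bot.get_obs(): the state, without advancing time (a new reading comes with each control period).
- bot.capture(name): name is "scene" or "side" or "wrist"; returns (picture, depth): 420x560x3 uint8, red, green, blue; 420x560 float32, mm along the optical axis (not along the pixel's ray), 0 where there is no reading.
- bot.camera_model(name): a dict with "fx", "fy", "cx", "cy" (pixels), "position" and "rotation" of the camera in the world. Camera axes: x right, y down, z forward; pixel columns grow to the right and rows downward; lengths in mm; the calibration is good to about 2 mm. A picture is of the moment at which its call begins: read the wrist's pose just before it. camera_model takes no time and is no camera call; for the wrist camera it gives the pose at the moment of the call.
- bot.close_job(): hands the job in, once; it reports no verdict.
Trained networks look in the newest picture that a camera, given by its name, has taken for a name from the list of things; names that differ only in an ending like _2 or _b are one class to them, and where a whole thing is asked for, a point or a joint stands for the part that bears it (a point fixed in the world has none). Each returns a list of dicts, best first, with "conf" (0 to 1); they miss things now and then, are a little off and sometimes report something else, mostly with a low value. They report only what shows in the picture. A call takes as long as a camera call.
- bot.find_in(camera, label): "bbox" ([left, top, width, height] in pixels, round what is visible of it).
- bot.spot_point(camera, label): "point" ([column, row] in pixels: a listed point, or the origin of a listed thing).
The state is a dict: "time": time; "joint_positions": joint angles; "dq": joint speeds; "tau": joint torques, N m; "tool_pos": TCP position; "tcp_rot": TCP orientation; "contact_force": force on the tool from outside, world axes, zero at the start; "moment": the same for the moment, N m; "grip_width": finger opening in mm.
Only numpy, scipy, OpenCV 4.12 (cv2) and the standard library are available. Lean on these libraries where they do the work, as an engineer would, in place of code of your own. Each camera call takes 0.05 s, during which the arm holds its last target.

## Working session

There is one attempt and no reset: what is moved stays moved. The work goes in short steps, Python scripts to look and compute and a shell command to move; the robot and the scene stay as the last step left them, time stands still between calls to the robot, and variables do not carry over. Pictures are saved under pics/ and viewed, and the job is handed in when it is done.

```bash
mkdir -p pics; python3 - <<'E'
from plant import bot
import cv2
o=bot.get_obs()
print({k:(v if not hasattr(v,'round') else v.round(3)) if not isinstance(v,list) else v for k,v in o.items()})
for c in ["scene","side"]:
    p,d=bot.capture(c); cv2.imwrite(f"pics/{c}0.png",p[:,:,::-1])
    m=bot.camera_model(c);print(c,m)
    for l in ["vent_grip","bolt_left_top","bolt_middle_top","bolt_right_top","cap_left_tab","cap_middle_tab","cap_right_tab","block"]:
        r=bot.spot_point(c,l)
        print(l,[(x['point'],round(x['conf'],2)) for x in r[:3]])
E
```

```text
{'time': 0.0, 'joint_positions': array([-1.468,  0.343,  1.525,  0.   ,  1.275, -0.146]), 'dq': array([-0.001,  0.001,  0.002,  0.001, -0.001, -0.   ]), 'tau': array([-2.0000e-03, -4.3125e+01, -2.4422e+01,  7.1000e-02,  5.6000e-02,
       -0.0000e+00]), 'tool_pos': array([ 129.273, -508.415,  226.037]), 'tcp_rot': array([-1.724,  1.569,  1.667]), 'contact_force': array([0.575, 0.669, 0.437]), 'moment': array([-0.021,  0.007,  0.043]), 'grip_width': 92.0380737946447}
scene {'fx': 423.2572264406304, 'fy': 423.2572264406304, 'cx': 277.8656686644425, 'cy': 206.2294132431869, 'position': array([ 942.25721698,  378.15477881, 1044.13703867]), 'rotation': array([-2.61783709, -0.00849091,  2.39648425])}
vent_grip [([315.1, 245.3], 0.67)]
bolt_left_top [([236.5, 168.3], 0.69), ([303.5, 212.1], 0.63)]
bolt_middle_top [([276.6, 188.2], 0.64)]
bolt_right_top [([258.1, 159.6], 0.62), ([263.2, 243.5], 0.15)]
cap_left_tab [([280.6, 224.7], 0.75)]
cap_middle_tab [([256.2, 200.9], 0.89)]
cap_right_tab [([236.9, 170.8], 0.62)]
block [([271.9, 228.6], 0.96)]
side {'fx': 440.35847845567685, 'fy': 440.35847845567685, 'cx': 281.96039863797455, 'cy': 215.98434290072805, 'position': array([121.93412556, 742.45786931, 834.44665805]), 'rotation': array([-2.27615338, -0.00340005, -2.63937072])}
vent_grip [([239.2, 244.9], 0.8)]
bolt_left_top [([275.6, 229.8], 0.62), ([124.6, 358.2], 0.31)]
bolt_middle_top [([271.7, 197.0], 0.6), ([295.2, 210.3], 0.52)]
bolt_right_top [([313.8, 186.3], 0.48)]
cap_left_tab [([249.1, 214.2], 0.87), ([396.5, 181.0], 0.6)]
cap_middle_tab [([269.0, 198.4], 0.67)]
cap_right_tab [([290.6, 178.3], 0.95)]
block [([265.5, 235.1], 0.67)]
```

View pics/scene0.png

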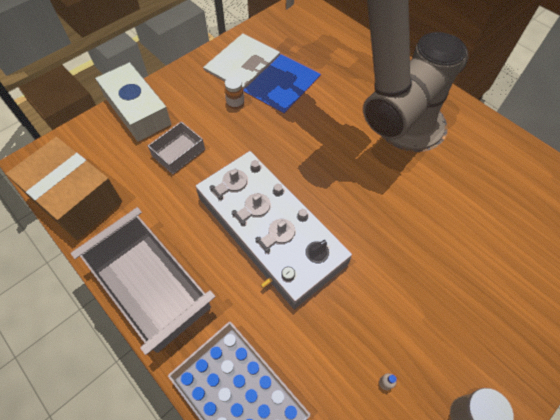

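View pics/side0.png

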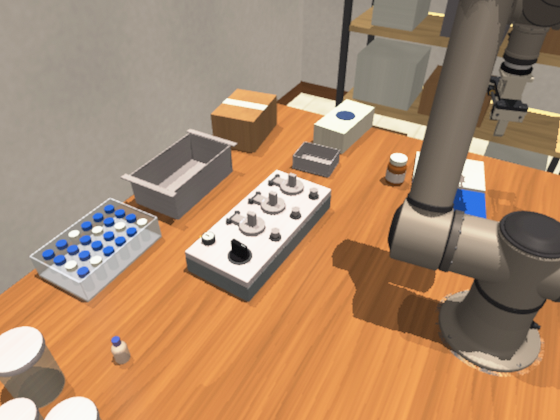

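```bash
cat > h.py <<'E'
import numpy as np
from scipy.spatial.transform import Rotation as R
from scipy.optimize import least_squares
def rot(r): return R.from_euler('xyz',r).as_matrix()
def proj(m,P):
    c=(np.atleast_2d(P)-m['position'])@rot(m['rotation'])
    return np.c_[m['fx']*c[:,0]/c[:,2]+m['cx'],m['fy']*c[:,1]/c[:,2]+m['cy']]
B={"bolt_left_top":(-68,50,94),"bolt_middle_top":(-68,-50,94),"bolt_right_top":(-68,-150,94),
"cap_left_tab":(3,50,108),"cap_middle_tab":(3,-50,108),"cap_right_tab":(3,-150,108),"vent_grip":(0,150,99),
"cap_left_hinge":(65,50,78),"cap_middle_hinge":(65,-50,78),"cap_right_hinge":(65,-150,78)}
def w(p,b):
    b=np.atleast_2d(b);c,s=np.cos(p[2]),np.sin(p[2])
    return np.c_[p[0]+c*b[:,0]-s*b[:,1],p[1]+s*b[:,0]+c*b[:,1],b[:,2]]
E
python3 - <<'E'
from h import *
from plant import bot
S=dict(scene={"vent_grip":(315.1,245.3),"bolt_left_top":(303.5,212.1),"bolt_middle_top":(276.6,188.2),"bolt_right_top":(258.1,159.6),"cap_left_tab":(280.6,224.7),"cap_middle_tab":(256.2,200.9),"cap_right_tab":(236.9,170.8)},
side={"vent_grip":(239.2,244.9),"bolt_left_top":(275.6,229.8),"bolt_middle_top":(295.2,210.3),"bolt_right_top":(313.8,186.3),"cap_left_tab":(249.1,214.2),"cap_middle_tab":(269,198.4),"cap_right_tab":(290.6,178.3)})
M={c:bot.camera_model(c) for c in S}
def f(p,cs=("scene","side")):
    return np.concatenate([(proj(M[c],w(p,B[k]))[0]-S[c][k]) for c in cs for k in S[c]])
for cs in (("scene",),("side",),("scene","side")):
    r=least_squares(f,[500,0,0],args=(cs,),loss='soft_l1');print(cs,r.x,np.abs(f(r.x,cs)).max(),f(r.x,cs).reshape(-1,2).round(1).tolist())
E
```

```text
('scene',) [590.55786937 -18.82500076  25.04751878] 9.028507994535914 [[-7.0, 9.0], [-0.1, -0.3], [2.9, -2.3], [-0.9, 2.1], [1.1, -0.5], [1.7, -3.9], [-1.2, 0.9]]
('side',) [ 5.90502130e+02 -1.43033048e+01 -1.85277531e-02] 8.847952289416327 [[-8.8, -0.6], [0.4, 1.2], [-0.0, -1.3], [-1.5, 2.9], [2.7, 3.3], [3.0, -1.9], [-0.5, -0.6]]
('scene', 'side') [ 5.91186520e+02 -1.56491250e+01 -3.19173457e-02] 9.457982755700698 [[-3.8, 8.2], [0.4, -0.8], [1.9, -1.8], [-3.4, 3.5], [2.7, -0.0], [1.5, -2.4], [-3.0, 3.3], [-9.5, -1.4], [0.0, 0.9], [0.0, -1.4], [-1.1, 3.0], [2.6, 2.8], [3.3, -2.2], [0.2, -0.7]]
```

Scene: knob near (318,250), caps (281,228), (256,203), (235,177), bolts (303,214), (278,189), (255,166), gauge (289,272). The knob's block x isn't given, so I'll fit the deck outline from depth and find the knob separately.

```bash
cat >> h.py <<'E'
def cloud(m,d):
    v,u=np.nonzero(d>0);z=d[v,u]
    P=np.c_[(u-m['cx'])*z/m['fx'],(v-m['cy'])*z/m['fy'],z]@rot(m['rotation']).T+m['position']
    return P,u,v
E
python3 - <<'E'
from h import *
from plant import bot
import cv2
for c in ("scene","side"):
    p,d=bot.capture(c);m=bot.camera_model(c);P,u,v=cloud(m,d)
    near=(abs(P[:,0]-590)<160)&(abs(P[:,1]+15)<260)
    t=near&(P[:,2]>20)&(P[:,2]<130)
    print(c,np.histogram(P[near,2],bins=range(-10,130,5))[0])
    s=near&(abs(P[:,2]-70)<6)
    q=P[s,:2].astype(np.float32)
    # largest blob
    img=np.zeros(d.shape,np.uint8);img[v[s],u[s]]=1
    n,l,st,_=cv2.connectedComponentsWithStats(img);k=1+np.argmax(st[1:,4]);
    q=P[s][l[v[s],u[s]]==k]
    print(cv2.minAreaRect(q[:,:2].astype(np.float32)),np.median(q[:,2]))
    # knob: dark pixels above deck at block y~150
    g=p.max(2)[v,u]
    kb=near&(P[:,2]>80)&(P[:,2]<120)&(g<60)
    K=P[kb]; print("knob",len(K),K.mean(0) if len(K) else 0, K[:,2].max() if len(K) else 0)
    hi=near&(P[:,2]>100)&(P[:,2]<118)
    img[:]=0;img[v[hi],u[hi]]=1
    n,l,st,_=cv2.connectedComponentsWithStats(img)
    lab=l[v,u]
    for i in range(1,n):
        if st[i,4]>8: print(st[i,4],P[hi&(lab==i)].mean(0).round(1),cv2.minAreaRect(P[hi&(lab==i)][:,:2].astype(np.float32)))
E
```

```text
scene [ 169 5312 2776  100   85   84   93  104  127  116   98   99   85  107
  207 5109 2527  640 1179  200  172   64   39   64   85   97   26]
((595.3287353515625, -18.743392944335938), (421.3299255371094, 191.33706665039062), 86.9523696899414) 69.14909244555793
knob 5 [578.13691448 136.20616384  92.10654294] 103.3126313752739
40 [ 592.6 -163.9  110.7] ((591.8540649414062, -164.89129638671875), (9.905702590942383, 22.671005249023438), 62.488887786865234)
45 [598.1 -65.8 110.8] ((595.6136474609375, -67.91993713378906), (14.864984512329102, 22.262622833251953), 88.56859588623047)
32 [604.2  35.7 110.2] ((603.6936645507812, 35.37872314453125), (8.716285705566406, 20.729774475097656), 61.05777359008789)
108 [574.8 134.  109.5] ((573.4428100585938, 133.11117553710938), (12.881121635437012, 43.42211151123047), 80.48845672607422)
side [   1 1647 4456  211  186  187  189  193  196  182  204  221  160  199
  210 1577 3749  384 1010  272  185  110   55   63  111   61   50]
((593.4909057617188, -17.390335083007812), (423.5060119628906, 191.99166870117188), 86.92000579833984) 70.87653039965505
knob 187 [575.34808258 138.09825088  97.05516941] 115.4177264347453
39 [ 586.1 -163.   109.4] ((585.82275390625, -162.7928466796875), (20.412874221801758, 14.183459281921387), 23.887863159179688)
49 [592.  -62.7 109.1] ((593.0868530273438, -63.25786590576172), (23.059459686279297, 11.65803050994873), 17.566211700439453)
43 [595.5  36.7 108.8] ((597.2993774414062, 37.07257843017578), (21.809377670288086, 10.446334838867188), 16.339797973632812)
119 [569.8 136.1 109.6] ((571.0994262695312, 133.1744384765625), (14.932191848754883, 46.65153121948242), 81.22230529785156)
```

Block is about (594,-18), yaw about -3°; knob about (572,134), at block x ≈ -30, bar angle about 0.11 rad. Now I'll compute tool-axis moves.

```bash
cat >> h.py <<'E'
BP=(594.4,-18.0,-0.0535)
def tool(o): return rot(o['tcp_rot'])
def go(o,target,yjaw=None):
    T=tool(o); d=T.T@(np.array(target)-o['tool_pos'])/10
    print("shift cm in tool axes now:",d.round(2))
    if yjaw is not None:
        y=T[:,1]; a=np.arctan2(y[1],y[0])
        # turn about tool x (down) +t turns y by -t in world
        for k in (-1,0,1):
            t=(a-yjaw)+k*np.pi; t=(t+np.pi)%(2*np.pi)-np.pi
            print("turn opt",round(t,4),"j6 now",round(o['joint_positions'][5],3))
E
python3 - <<'E'
from h import *
from plant import bot
o=bot.get_obs();print(o['time'],tool(o).round(3))
go(o,(545,100,230),np.pi/2-0.0535)
E
```

```text
1.0 [[ 0.     0.246 -0.969]
 [-0.    -0.969 -0.246]
 [-1.     0.    -0.   ]]
shift cm in tool axes now: [ -0.33 -48.78 -55.28]
turn opt 0.3023 j6 now -0.146
turn opt -2.8393 j6 now -0.146
turn opt 0.3023 j6 now -0.146
```

```bash
python3 -m handwheel '[[[0,-2.7,-3.06,0],[0,-2.7,-3.06,0],[0,-2.7,-3.06,0],[0,-2.7,-3.06,0],[0,-2.7,-3.06,0],[0,-2.7,-3.06,0],[0,-2.7,-3.06,0],[0,-2.7,-3.06,0]]]' 0.6
python3 -m handwheel '[[[0,-2.7,-3.06,0],[0,-2.7,-3.06,0],[0,-2.7,-3.06,0],[0,-2.7,-3.06,0],[0,-2.7,-3.06,0],[0,-2.7,-3.06,0],[0,-2.7,-3.06,0],[0,-2.7,-3.06,0]]]'
python3 -m handwheel '[[[0,-2.5,-2.5,0],[0,0,0,0.12],[0,0,0,0.12],[0,0,0,0.06],[0,0,0,0]]]'
python3 - <<'E'
from h import *
from plant import bot
import cv2
p,d=bot.capture("wrist");m=bot.camera_model("wrist");o=bot.get_obs()
cv2.imwrite("pics/w1.png",p[:,:,::-1])
print(o['time'],o['tool_pos'],tool(o).round(3),o['joint_positions'].round(3),m)
P,u,v=cloud(m,d)
print(np.histogram(P[:,2],bins=range(-10,150,10)))
E
```

```text
time: 1.67
tool_pos: [314.0, -237.5, 227.0]
tcp_rot: [2.051, 1.57, -0.842]
contact_force: [0.9, -0.5, -0.2]
grip_width: 55.1
time: 2.33
tool_pos: [498.3, 32.5, 226.9]
tcp_rot: [2.41, 1.57, -0.482]
contact_force: [0.1, 0.2, 0.7]
grip_width: 55.4
time: 2.75
tool_pos: [515.5, 61.2, 226.5]
tcp_rot: [0.483, 1.57, -2.711]
contact_force: [-0.1, -0.0, -0.1]
grip_width: 55.3
2.8 [515.51962319  60.92919122 226.62236658] [[-0.    -0.05  -0.999]
 [-0.    -0.999  0.05 ]
 [-1.     0.     0.   ]] [-0.03   0.331  1.54  -0.     1.27   1.59 ] {'fx': 315.9289376327011, 'fy': 315.9289376327011, 'cx': 276.0091917903522, 'cy': 210.66893515462158, 'position': array([585.85203322,  57.57912347, 383.93098731]), 'rotation': array([ 2.87521928e+00,  2.31111956e-04, -1.62042720e+00])}
(array([45635, 12672,     0,     0,     0,     0,     0, 48511, 16612,
       17679,  1970,   579,  2135,   134,     0]), array([-10,   0,  10,  20,  30,  40,  50,  60,  70,  80,  90, 100, 110,
       120, 130, 140]))
```

View pics/w1.png

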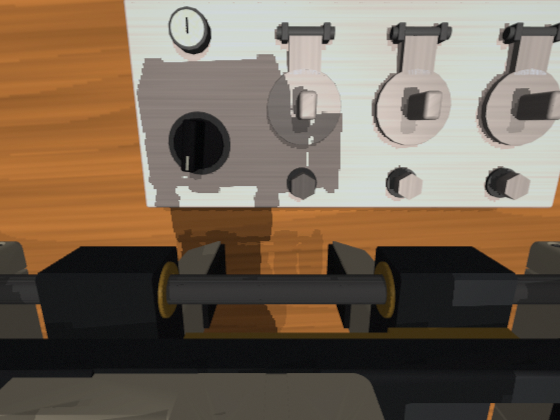

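The wrist view shows the knob at (198,143), bolts at (302,184), (405,184), (513,184), tabs at (306,105), (430,104), (555,100). Measure them.

```bash
python3 - <<'E'
from h import *
from plant import bot
import cv2
m=bot.camera_model("wrist");o=bot.get_obs()
p,d=bot.capture("wrist");P,u,v=cloud(m,d)
S={}
for l in B:
    if 'hinge' in l: continue
    r=bot.spot_point("wrist",l); print(l,[([round(a,1) for a in x['point']],round(x['conf'],2)) for x in r[:2]])
    if r: S[l]=r[0]['point']
f=lambda q:np.concatenate([proj(m,w(q,B[k]))[0]-S[k] for k in S if k!='vent_grip'])
r=least_squares(f,BP,loss='soft_l1');print(r.x,f(r.x).reshape(-1,2).round(1).tolist())
ok=(P[:,0]>480)&(P[:,0]<720)&(v<225)
for lo,hi in ((108,118),(90,98)):
    s=ok&(P[:,2]>lo)&(P[:,2]<hi);img=np.zeros(d.shape,np.uint8);img[v[s],u[s]]=1
    n,l,st,_=cv2.connectedComponentsWithStats(img);lab=l[v,u]
    for i in range(1,n):
        if st[i,4]>30:
            Q=P[s&(lab==i)]; print(lo,st[i,4],Q.mean(0).round(1),cv2.minAreaRect(Q[:,:2].astype(np.float32)))
s=ok&(abs(P[:,2]-70)<5)
print("deck",np.median(P[s,2]),P[s,0].min(),P[s,1].max(),cv2.minAreaRect(P[s,:2].astype(np.float32)))
E
```

```text
bolt_left_top [([303.8, 188.5], 0.55)]
bolt_middle_top [([410.2, 186.7], 0.92)]
bolt_right_top [([515.0, 189.8], 0.93)]
cap_left_tab [([303.6, 106.9], 0.94)]
cap_middle_tab [([425.9, 108.7], 0.82)]
cap_right_tab [([549.1, 104.3], 0.95), ([412.0, 185.6], 0.48)]
vent_grip [([192.8, 143.9], 0.65), ([517.1, 188.3], 0.64)]
[ 5.93065632e+02 -1.74003848e+01 -4.47206891e-02] [[-1.1, -0.4], [-0.2, 0.9], [2.3, -2.7], [2.0, 0.5], [0.1, -1.9], [-2.6, 1.9]]
108 70 [598.6  36.5 115.4] ((598.6458129882812, 35.58376693725586), (22.953441619873047, 9.16140365600586), 14.466361045837402)
108 189 [594.2 -62.6 114.1] ((594.1719970703125, -64.81275939941406), (22.32863998413086, 10.01003646850586), 7.278471946716309)
108 320 [ 589.2 -162.1  113.6] ((588.722412109375, -164.15255737304688), (22.30463981628418, 9.530155181884766), 5.424067974090576)
108 749 [572.7 132.  111.1] ((572.2887573242188, 132.72628784179688), (12.673713684082031, 43.8113899230957), 80.83045196533203)
90 96 [594.8 -62.   94. ] ((594.4126586914062, -62.567657470703125), (3.526374340057373, 21.6351375579834), 89.56676483154297)
90 182 [ 589.4 -161.8   94. ] ((589.409423828125, -162.47137451171875), (3.7505345344543457, 21.349729537963867), 86.17724609375)
90 101 [572.7 126.7  94.1] ((571.5914916992188, 127.03759765625), (1.6395440101623535, 43.06886291503906), 81.4082260131836)
90 467 [529.2  35.2  93.2] ((529.052734375, 35.156219482421875), (21.28645133972168, 24.260290145874023), 85.14722442626953)
90 491 [523.8 -64.4  93.1] ((523.39794921875, -64.90567016601562), (24.908485412597656, 21.58871078491211), 56.92283630371094)
90 519 [ 518.4 -163.7   93.1] ((518.0679321289062, -164.2915802001953), (25.122053146362305, 21.935359954833984), 55.69243240356445)
deck 69.31078538017778 488.25135407930316 195.3742921413066 ((593.731201171875, -18.731658935546875), (419.32012939453125, 189.8329620361328), 86.87828063964844)
```

```bash
sed -i 's/^BP=.*/BP=(593.7,-18.5,-0.054)/' h.py; python3 - <<'E'
from h import *
from plant import bot
o=bot.get_obs();print(o['time']);go(o,(572.5,132.6,83),np.pi/2-0.16)
E
```

```text
3.2
shift cm in tool axes now: [14.37 -7.47 -5.32]
turn opt 0.109 j6 now 1.591
turn opt -3.0326 j6 now 1.591
turn opt 0.109 j6 now 1.591
```

```bash
python3 -m handwheel '[[[0,-2.49,-1.77,0],[0,-2.49,-1.77,0],[0,-2.49,-1.78,0],[3,0,0,0.109],[3,0,0,0],[3,0,0,0],[0,0,0,0]]]'
python3 - <<'E'
from h import *
from plant import bot
import cv2
o=bot.get_obs();p,d=bot.capture("wrist");cv2.imwrite("pics/w2.png",p[:,:,::-1]);print(o['time'],o['tool_pos'],o['joint_positions'].round(3));go(o,(572.5,132.6,83),np.pi/2-0.16)
E
```

```text
time: 3.78
tool_pos: [568.8, 132.4, 130.7]
tcp_rot: [0.267, 1.559, -3.035]
contact_force: [-2.0, 0.6, -0.4]
grip_width: 55.1
3.7833 [568.83082904 132.41142111 130.72281645] [ 0.098  0.543  1.48  -0.     1.13   1.828]
shift cm in tool axes now: [ 4.77 -0.09 -0.41]
turn opt 0.0003 j6 now 1.828
turn opt -3.1413 j6 now 1.828
turn opt 0.0003 j6 now 1.828
```

View pics/w2.png

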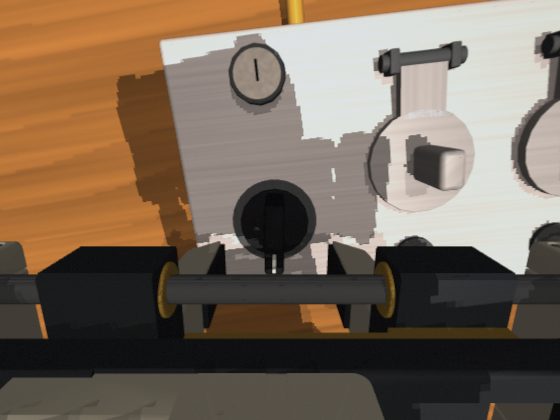

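The bar (col 274) is centred between the fingers and aligned. Descend and close.

```bash
python3 -m handwheel '[[[2,0,0,0],[1.7,0,0,0],[0.8,0,0,0],[0,0,0,0],[0,0,0,0]]]'
python3 -m handwheel '[[[0,0,0,0],[0,0,0,0],[0,0,0,0],[0,0,0,0],[0,0,0,0],[0,0,0,0],[0,0,0,0]]]' 0
python3 - <<'E'
from h import *
from plant import bot
o=bot.get_obs();go(o,(572.5,132.6,83),np.pi/2-0.16);print(o['joint_positions'],o['contact_force'],o['moment'])
E
```

```text
time: 4.25
tool_pos: [573.3, 132.6, 93.2]
tcp_rot: [-2.919, 1.569, 0.062]
contact_force: [1.0, -0.1, 0.2]
grip_width: 55.0
time: 4.83
tool_pos: [572.5, 132.6, 91.7]
tcp_rot: [1.932, 1.571, -1.369]
contact_force: [-0.1, 0.4, -0.1]
grip_width: 13.3
shift cm in tool axes now: [ 0.87  0.   -0.  ]
turn opt -0.0002 j6 now 1.828
turn opt 3.1414 j6 now 1.828
turn opt -0.0002 j6 now 1.828
[ 9.73687448e-02  5.87362559e-01  1.52145383e+00 -1.48406427e-04
  1.03276297e+00  1.82844033e+00] [-0.11340828  0.3846482  -0.14410644] [ 0.03873285 -0.00570938 -0.03004157]
```

Ended about 9 mm high; reopen, go down, close.

```bash
python3 -m handwheel '[[[0,0,0,0],[0,0,0,0],[0.5,0,0,0],[0.35,0,0,0],[0,0,0,0]]]' 0.4
python3 -m handwheel '[[[0,0,0,0],[0,0,0,0],[0,0,0,0],[0,0,0,0],[0,0,0,0],[0,0,0,0],[0,0,0,0],[0,0,0,0]]]' 0
```

```text
time: 5.25
tool_pos: [571.8, 132.6, 82.0]
tcp_rot: [0.323, 1.569, -2.979]
contact_force: [0.3, 0.1, 0.5]
grip_width: 35.9
time: 5.92
tool_pos: [572.6, 132.9, 83.3]
tcp_rot: [-2.347, 1.57, 0.634]
contact_force: [0.0, 1.9, 0.3]
grip_width: 11.9
```

```bash
python3 -m handwheel '[[[0,0,0,0.08],[0,0,0,0.08],[0,0,0,0.08],[0,0,0,0.08],[0,0,0,0.08],[0,0,0,0.08]]]'
python3 -m handwheel '[[[0,0,0,0.08],[0,0,0,0.08],[0,0,0,0.08],[0,0,0,0.08],[0,0,0,0.08],[0,0,0,0.08],[0,0,0,0],[0,0,0,0]]]'
python3 - <<'E'
from h import *
from plant import bot
import cv2
o=bot.get_obs();T=tool(o);a=np.arctan2(T[1,1],T[0,1]);print("bar angle if held",(-np.pi/2-0.054-a),o['joint_positions'],o['moment'],o['contact_force'],o['tool_pos'])
for c in("wrist","scene"):
    p,d=bot.capture(c);cv2.imwrite(f"pics/{c}3.png",p[:,:,::-1])
E
```

```text
time: 6.42
tool_pos: [572.6, 132.9, 83.3]
tcp_rot: [-2.062, 1.57, 0.435]
contact_force: [0.5, 2.5, 0.5]
grip_width: 12.2
time: 7.08
tool_pos: [572.5, 132.8, 83.3]
tcp_rot: [-0.921, 1.571, 1.103]
contact_force: [-0.7, 1.7, 2.1]
grip_width: 11.6
bar angle if held 1.0638557239794018 [9.75074186e-02 5.97687418e-01 1.52945242e+00 1.78561238e-04
 1.01435661e+00 2.78606516e+00] [ 0.42623464  0.06032948 -0.0021241 ] [-0.68475222  1.71226409  2.05301404] [572.47267908 132.81101332  83.31540359]
```

View pics/wrist3.png

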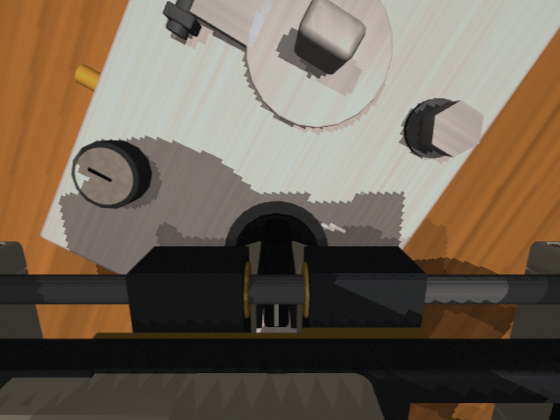

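The knob bar is in line with the fingers, so about 1.06 rad. Release, rise, turn back, and check.

```bash
python3 -m handwheel '[[[0,0,0,0],[0,0,0,0],[0,0,0,0],[-2,0,0,0],[-3,0,0,0],[-3,0,0,0],[-3,0,0,-0.1]]]' 0.5
python3 -m handwheel '[[[0,0,0,-0.12],[0,0,0,-0.12],[0,0,0,-0.12],[0,0,0,-0.12],[0,0,0,-0.12],[0,0,0,-0.12],[0,0,0,-0.12],[0,0,0,-0.12]]]' 0
python3 - <<'E'
from h import *
from plant import bot
import cv2
m=bot.camera_model("wrist");o=bot.get_obs()
p,d=bot.capture("wrist");cv2.imwrite("pics/w4.png",p[:,:,::-1]);P,u,v=cloud(m,d)
for z in (111,114):
  s=(abs(P[:,2]-z)<4)&(np.hypot(P[:,0]-572,P[:,1]-132)<35)
  Q=P[s];print(len(Q),Q.mean(0),cv2.minAreaRect(Q[:,:2].astype(np.float32)))
print(o['time'],o['tool_pos'],o['joint_positions'].round(2))
go(o,(528.8,35.1,104),-np.pi/2-0.054)
E
```

```text
time: 7.77
tool_pos: [572.2, 132.3, 194.1]
tcp_rot: [1.547, 1.57, -2.615]
contact_force: [0.7, -0.1, 1.3]
grip_width: 45.8
time: 8.43
tool_pos: [572.4, 132.4, 193.0]
tcp_rot: [1.061, 1.57, -2.135]
contact_force: [0.2, 0.7, 0.1]
grip_width: 1.0
826 [573.08237249 132.65742472 110.93700392] ((572.4126586914062, 132.9084930419922), (12.125142097473145, 43.95280838012695), 25.899473190307617)
720 [572.7211884  132.51973948 111.21310677] ((572.57275390625, 132.6999969482422), (11.94322681427002, 43.167747497558594), 26.028278350830078)
8.4333 [572.42196005 132.35876009 193.00477273] [ 0.1   0.48  1.4  -0.    1.26  1.72]
shift cm in tool axes now: [8.91 9.94 3.83]
turn opt 3.1416 j6 now 1.722
turn opt -0.0 j6 now 1.722
turn opt 3.1416 j6 now 1.722
```

View pics/w4.png

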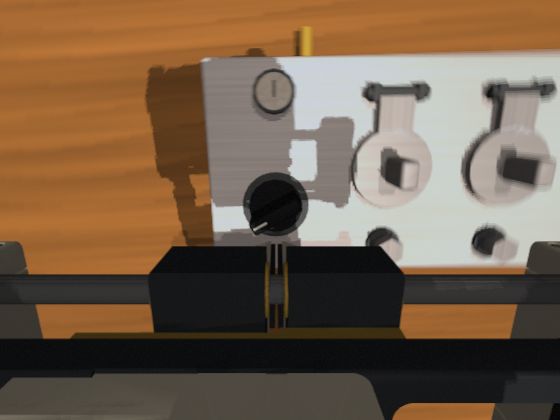

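The bar now lies at about 1.06 rad, past 0.87, so the vent is clicked. Next, the left bolt.

```bash
python3 -m handwheel '[[[0,3.31,1.28,0],[0,3.31,1.28,0],[0,3.32,1.27,0],[2.5,0,0,0],[2.5,0,0,0],[2,0,0,0],[0,0,0,0],[0,0,0,0]]]'
python3 - <<'E'
from h import *
from plant import bot
o=bot.get_obs();print(o['tool_pos']);go(o,(528.8,35.1,96),-np.pi/2-0.054)
E
```

```text
time: 9.15
tool_pos: [527.8, 35.6, 122.8]
tcp_rot: [0.101, 1.569, -3.103]
contact_force: [-0.4, -0.1, 0.2]
grip_width: 0.4
[527.79858674  35.60276611 122.76277052]
shift cm in tool axes now: [ 2.68  0.04 -0.11]
turn opt 3.1337 j6 now 1.555
turn opt -0.0079 j6 now 1.555
turn opt 3.1337 j6 now 1.555
```

```bash
python3 -m handwheel '[[[1.5,0,0,0],[1.0,0,0,0],[0.1,0,0,0],[0,0,0,0],[0,0,0,0]]]'
python3 -m handwheel '[[[0.1,0,0,0],[0.1,0,0,0],[0.1,0,0,0],[0.1,0,0,0]]]'
```

```text
time: 9.57
tool_pos: [528.8, 35.8, 98.0]
tcp_rot: [3.011, 1.57, -0.191]
contact_force: [0.3, -0.1, -0.2]
grip_width: 0.6
time: 9.9
tool_pos: [528.5, 35.7, 93.5]
tcp_rot: [3.005, 1.57, -0.196]
contact_force: [-0.2, 0.8, 3.4]
grip_width: 0.2
```

```bash
python3 -m handwheel '[[[0.1,0,0,0],[0.1,0,0,0],[0,0,0,0]]]'
```

```text
time: 10.15
tool_pos: [528.5, 35.8, 91.9]
tcp_rot: [3.039, 1.57, -0.162]
contact_force: [-1.5, 0.1, 7.5]
grip_width: 0.4
```

```bash
python3 -m handwheel '[[[0.1,0,0,0],[0.1,0,0,0],[0.1,0,0,0],[0,0,0,0]]]'
```

```text
time: 10.48
tool_pos: [528.6, 35.8, 91.6]
tcp_rot: [3.014, 1.568, -0.188]
contact_force: [-9.5, -0.3, 29.2]
grip_width: 0.3
```

Left bolt: 29 N with no give, so it is tight. On to the middle.

```bash
python3 -m handwheel '[[[-1.5,0,0,0],[-1.5,0,0,0],[0,3.33,0,0],[0,3.33,0,0],[0,3.33,0,0],[0,0,0,0],[0,0,0,0]]]'
python3 - <<'E'
from h import *
from plant import bot
o=bot.get_obs();print(o['tool_pos']);go(o,(523.2,-64.8,95),-np.pi/2-0.054)
E
```

```text
time: 11.07
tool_pos: [522.0, -65.3, 118.0]
tcp_rot: [-0.352, 1.57, 2.726]
contact_force: [-0.9, -0.2, 0.0]
grip_width: 0.4
[522.04887199 -65.32659515 118.00379785]
shift cm in tool axes now: [ 2.3  -0.06 -0.11]
turn opt 3.1321 j6 now 1.364
turn opt -0.0095 j6 now 1.364
turn opt 3.1321 j6 now 1.364
```

```bash
python3 -m handwheel '[[[1.2,0,-0.1,0],[1.0,0,0,0],[0.1,0,0,0],[0,0,0,0],[0,0,0,0]]]'
python3 -m handwheel '[[[0.1,0,0,0],[0.1,0,0,0],[0.1,0,0,0],[0.1,0,0,0],[0,0,0,0]]]'
```

```text
time: 11.48
tool_pos: [523.2, -63.3, 95.1]
tcp_rot: [-0.217, 1.57, 2.866]
contact_force: [-0.8, -0.4, -0.2]
grip_width: 0.6
time: 11.9
tool_pos: [523.5, -63.8, 91.9]
tcp_rot: [-3.006, 1.57, 0.075]
contact_force: [-0.8, 1.8, 5.6]
grip_width: 0.2
```

```bash
python3 -m handwheel '[[[0.1,0,0,0],[0.1,0,0,0],[0.1,0,0,0],[0,0,0,0]]]'
```

```text
time: 12.23
tool_pos: [523.6, -63.9, 91.6]
tcp_rot: [2.982, 1.568, -0.219]
contact_force: [-8.7, 2.6, 29.2]
grip_width: 0.4
```

Middle bolt: same 29 N, tight. Tap the right one.

```bash
python3 -m handwheel '[[[-1.5,0,0,0],[-1.5,0,0,0],[0,3.33,0,0],[0,3.33,0,0],[0,3.33,0,0],[0,0,0,0],[0,0,0,0]]]'
python3 - <<'E'
from h import *
from plant import bot
o=bot.get_obs();print(o['tool_pos']);go(o,(518,-164.3,95),-np.pi/2-0.054)
E
```

```text
time: 12.82
tool_pos: [517.0, -165.3, 118.1]
tcp_rot: [1.647, 1.571, -1.558]
contact_force: [-0.6, -0.0, -0.1]
grip_width: 0.4
[ 516.95460581 -165.28028286  118.08092406]
shift cm in tool axes now: [ 2.31 -0.1  -0.1 ]
turn opt 3.1321 j6 now 1.184
turn opt -0.0094 j6 now 1.184
turn opt 3.1321 j6 now 1.184
```

```bash
python3 -m handwheel '[[[1.2,0,-0.1,0],[1.0,0,0,0],[0.1,0,0,0],[0,0,0,0],[0,0,0,0]]]'
python3 -m handwheel '[[[0.1,0,0,0],[0.1,0,0,0],[0.1,0,0,0],[0.1,0,0,0],[0.1,0,0,0],[0.1,0,0,0],[0.1,0,0,0],[0,0,0,0]]]'
```

```text
time: 13.23
tool_pos: [518.2, -163.1, 95.2]
tcp_rot: [-0.353, 1.57, 2.73]
contact_force: [-0.3, 0.2, 0.9]
grip_width: 0.3
time: 13.9
tool_pos: [518.3, -163.8, 88.1]
tcp_rot: [2.74, 1.571, -0.462]
contact_force: [0.6, 0.4, 1.2]
grip_width: 0.4
```

It sinks at low force. Push it to its stop.

```bash
python3 -m handwheel '[[[0.1,0,0,0],[0.1,0,0,0],[0.1,0,0,0],[0.1,0,0,0],[0.05,0,0,0],[0,0,0,0]]]'
```

```text
time: 14.4
tool_pos: [518.5, -163.9, 86.0]
tcp_rot: [2.66, 1.569, -0.541]
contact_force: [-5.1, 3.9, 20.6]
grip_width: 0.4
```

```bash
python3 -m handwheel '[[[-3,0,0,0],[-3,0,0,0],[-3,0,0,0],[-3,0,0,0],[0,0,0,0],[0,0,0,0]]]' 0.55
python3 - <<'E'
from h import *
from plant import bot
import cv2
m=bot.camera_model("wrist");o=bot.get_obs()
p,d=bot.capture("wrist");cv2.imwrite("pics/w5.png",p[:,:,::-1]);P,u,v=cloud(m,d)
for l in("cap_right_tab","bolt_right_top"): print(l,[(x['point'],x['conf']) for x in bot.spot_point("wrist",l)[:2]])
print(proj(m,w(BP,B["cap_right_tab"])))
for k in("left","middle","right"):
  b=w(BP,B[f"bolt_{k}_top"])[0];s=np.hypot(P[:,0]-b[0],P[:,1]-b[1])<6;print(k,np.median(P[s,2]) if s.any() else None)
  b=w(BP,B[f"cap_{k}_tab"])[0];s=(np.hypot(P[:,0]-b[0],P[:,1]-b[1])<20)&(P[:,2]>100);
  if s.sum()>20:
    s&=P[:,2]>np.percentile(P[s,2],50)-0; print(b,P[s].mean(0),P[s,2].min(),cv2.minAreaRect(P[s,:2].astype(np.float32)))
print(o['time'],o['tool_pos'])
t=w(BP,(3,-150,108-19))[0];print(t);go(o,t,-np.pi/2-0.054)
E
```

```text
time: 14.9
tool_pos: [518.8, -164.4, 205.0]
tcp_rot: [2.588, 1.567, -0.614]
contact_force: [-1.6, 0.2, -0.8]
grip_width: 36.0
cap_right_tab [([276.5, 124.0], 0.89), ([271.7, 45.9], 0.35)]
bolt_right_top [([276.2, 210.0], 0.86)]
[[275.81897936 125.50128932]]
left 90.90245718137572
[599.39431505  31.26519643 108.        ] [599.51580591  29.77066162 118.97302214] 117.32502215181051 ((599.7976684570312, 30.384929656982422), (14.105061531066895, 21.037206649780273), 86.22307586669922)
middle 90.93987361470084
[593.99693907 -68.58903899 108.        ] [594.59323764 -69.08888203 119.35958035] 118.47182889006146 ((594.1270751953125, -69.22988891601562), (12.980843544006348, 20.219329833984375), 87.11297607421875)
right 85.26506571556794
[ 588.59956309 -168.44327442  108.        ] [ 589.19032666 -168.50571645  119.56235296] 118.88163478595001 ((588.8372192382812, -168.61123657226562), (11.994647026062012, 20.093000411987305), 86.33868408203125)
14.9 [ 518.75598249 -164.4028737   205.02364997]
[ 588.59956309 -168.44327442   89.        ]
shift cm in tool axes now: [11.62 -0.04 -6.96]
turn opt 3.1352 j6 now 1.184
turn opt -0.0064 j6 now 1.184
turn opt 3.1352 j6 now 1.184
```

View pics/w5.png

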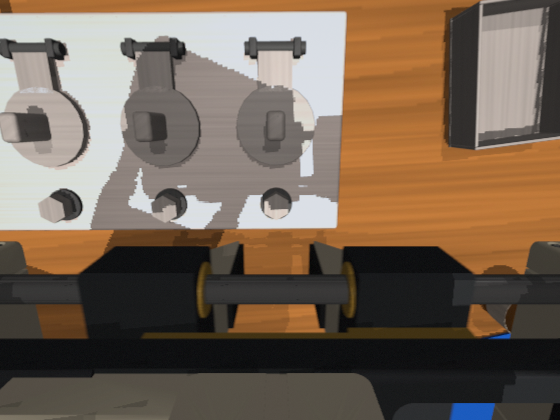

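The right bolt stays down (85 vs 91 mm), and the right tab is at (589,-168.5). Move over the tab, then down.

```bash
python3 -m handwheel '[[[0,0,-3.5,0],[0,-0.05,-3.45,0],[0,0,0,0],[2.5,0,0,0],[2.5,0,0,0],[0,0,0,0],[0,0,0,0]]]'
python3 - <<'E'
from h import *
from plant import bot
o=bot.get_obs();print(o['tool_pos']);go(o,(588.8,-168.5,89),-np.pi/2-0.054)
E
```

```text
time: 15.63
tool_pos: [586.3, -167.0, 151.5]
tcp_rot: [-0.313, 1.565, 2.769]
contact_force: [0.3, -0.1, 0.5]
grip_width: 50.6
[ 586.26074542 -166.98002336  151.4987074 ]
shift cm in tool axes now: [ 6.25  0.15 -0.3 ]
turn opt 3.1354 j6 now 1.228
turn opt -0.0062 j6 now 1.228
turn opt 3.1354 j6 now 1.228
```

```bash
python3 -m handwheel '[[[2,0.1,-0.1,0],[2,0,0,0],[1.5,0,0,0],[0.6,0,0,0],[0,0,0,0],[0,0,0,0]]]'
python3 - <<'E'
from h import *
from plant import bot
o=bot.get_obs();print(o['tool_pos'],o['contact_force']);go(o,(588.8,-168.5,89),-np.pi/2-0.054)
E
```

```text
time: 16.13
tool_pos: [589.2, -168.9, 94.0]
tcp_rot: [2.739, 1.569, -0.463]
contact_force: [-0.1, -0.1, -0.2]
grip_width: 51.0
[ 589.21124394 -168.87127652   93.96736667] [-0.07910318 -0.14789963 -0.23162209]
shift cm in tool axes now: [ 0.5  -0.03  0.04]
turn opt 3.1354 j6 now 1.227
turn opt -0.0062 j6 now 1.227
turn opt 3.1354 j6 now 1.227
```

```bash
python3 -m handwheel '[[[0.45,0,0,0],[0,0,0,0],[0,0,0,0]]]'
python3 -m handwheel '[[[0,0,0,0],[0,0,0,0],[0,0,0,0],[0,0,0,0],[0,0,0,0],[0,0,0,0],[0,0,0,0],[0,0,0,0]]]' 0
python3 - <<'E'
from h import *
from plant import bot
o=bot.get_obs();print(o['tool_pos'],o['contact_force'],o['grip_width'])
T=tool(o)
# arc plan: grasp point follows tab; fingers vertical
c,s=np.cos(-.054),np.sin(-.054)
prev=np.zeros(3)
for th in np.arange(6,67,6):
    a0=np.arctan2(30,-62);r=np.hypot(62,30);a=a0-np.radians(th)
    bx=r*np.cos(a)+62;bz=r*np.sin(a)-30
    W=np.array([c*bx,s*bx,bz]);d=T.T@(W-prev)/10;prev=W;print(th,W.round(1),d.round(2))
E
```

```text
time: 16.38
tool_pos: [588.9, -168.6, 88.9]
tcp_rot: [2.713, 1.57, -0.489]
contact_force: [-0.0, -0.9, 0.5]
grip_width: 50.6
time: 17.05
tool_pos: [588.6, -168.3, 88.2]
tcp_rot: [-1.085, 1.571, 1.997]
contact_force: [0.5, 1.6, -0.0]
grip_width: 13.9
[ 588.59045375 -168.33706667   88.20625713] [ 0.51823031  1.62524019 -0.03283761] 13.858520784281183
6 [ 3.5 -0.2  6.3] [-0.63 -0.   -0.35]
12 [ 7.6 -0.4 12.2] [-0.59 -0.   -0.41]
18 [12.3 -0.7 17.7] [-0.55 -0.   -0.47]
24 [17.5 -0.9 22.6] [-0.49 -0.   -0.53]
30 [23.3 -1.3 27. ] [-0.44 -0.   -0.57]
36 [29.4 -1.6 30.7] [-0.37 -0.   -0.62]
42 [35.9 -1.9 33.8] [-0.31 -0.   -0.65]
48 [42.7 -2.3 36.1] [-0.24 -0.   -0.68]
54 [49.8 -2.7 37.8] [-0.16 -0.   -0.7 ]
60 [56.9 -3.1 38.7] [-0.09 -0.   -0.72]
66 [64.1 -3.5 38.8] [-0.01 -0.   -0.72]
```

Gripped (13.9 mm). Follow the arc slowly.

```bash
python3 -m handwheel '[[[-0.32,0,-0.17,0],[-0.31,0,-0.18,0],[-0.3,0,-0.2,0],[-0.29,0,-0.21,0],[0,0,0,0]]]'
python3 -m handwheel '[[[-0.28,0,-0.23,0],[-0.27,0,-0.24,0],[-0.25,0,-0.26,0],[-0.24,0,-0.27,0],[0,0,0,0]]]'
```

```text
time: 17.47
tool_pos: [595.8, -168.7, 100.4]
tcp_rot: [-0.265, 1.569, 2.817]
contact_force: [-3.5, 1.2, -5.1]
grip_width: 13.9
time: 17.88
tool_pos: [606.7, -169.3, 111.6]
tcp_rot: [-2.857, 1.57, 0.224]
contact_force: [-4.9, 2.6, -2.6]
grip_width: 14.0
```

```bash
python3 -m handwheel '[[[-0.22,0,-0.28,0],[-0.22,0,-0.29,0],[-0.19,0,-0.31,0],[-0.18,0,-0.31,0],[0,0,0,0]]]'
python3 -m handwheel '[[[-0.16,0,-0.32,0],[-0.15,0,-0.33,0],[-0.12,0,-0.34,0],[-0.12,0,-0.34,0],[0,0,0,0]]]'
```

```text
time: 18.3
tool_pos: [618.5, -169.9, 119.6]
tcp_rot: [-2.713, 1.57, 0.369]
contact_force: [-3.8, 2.2, -1.4]
grip_width: 13.5
time: 18.72
tool_pos: [631.8, -170.7, 125.2]
tcp_rot: [-2.687, 1.57, 0.395]
contact_force: [-4.5, 2.8, -2.6]
grip_width: 13.5
```

```bash
python3 -m handwheel '[[[-0.09,0,-0.35,0],[-0.07,0,-0.35,0],[-0.05,0,-0.36,0],[-0.04,0,-0.36,0],[0,0,0,0],[0,0,0,0]]]'
python3 - <<'E'
from plant import bot
import cv2
o=bot.get_obs();print(o['tool_pos']-[588.6,-168.3,88.2],o['contact_force'],o['grip_width'])
for c in("wrist","scene","side"):
    p,d=bot.capture(c)
    if c!="wrist":
        p=cv2.resize(p[100:280,150:390],None,fx=3,fy=3)
    cv2.imwrite(f"pics/{c}6.png",p[:,:,::-1])
E
```

```text
time: 19.22
tool_pos: [646.2, -171.5, 128.0]
tcp_rot: [-2.966, 1.569, 0.115]
contact_force: [-3.7, 3.6, -2.7]
grip_width: 13.7
[57.61661269 -3.19033485 39.8242381 ] [-3.6909438   3.64533497 -2.65363268] 13.723046706006482
```

View pics/scene6.png

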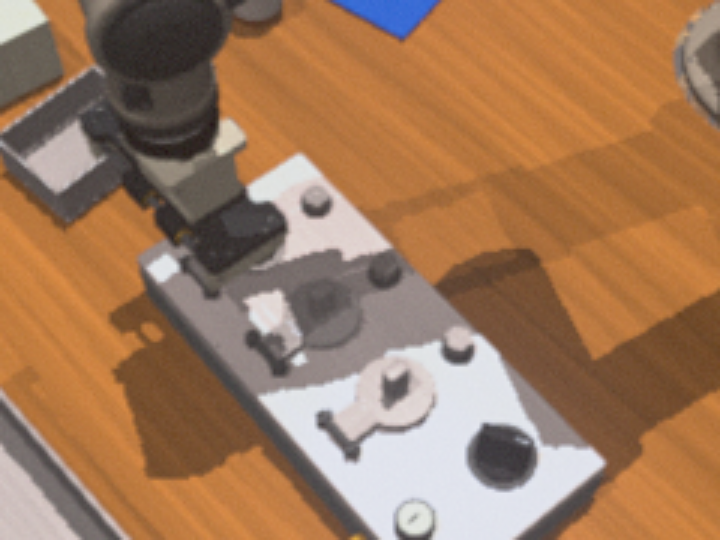

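View pics/side6.png

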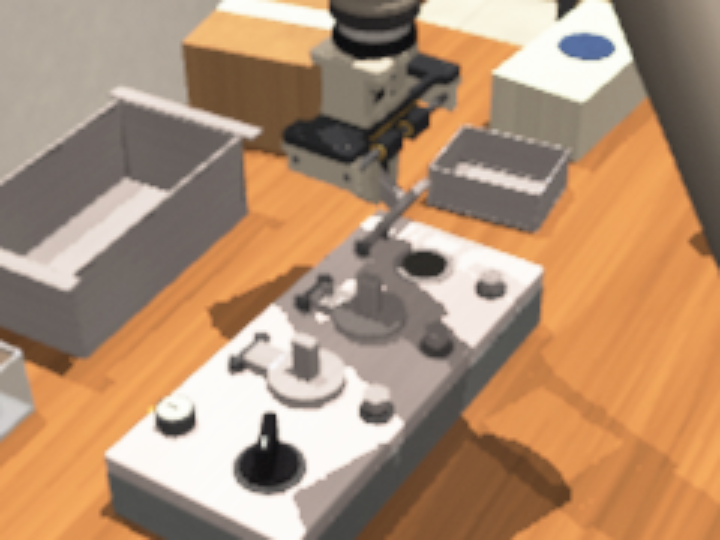

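View pics/wrist6.png

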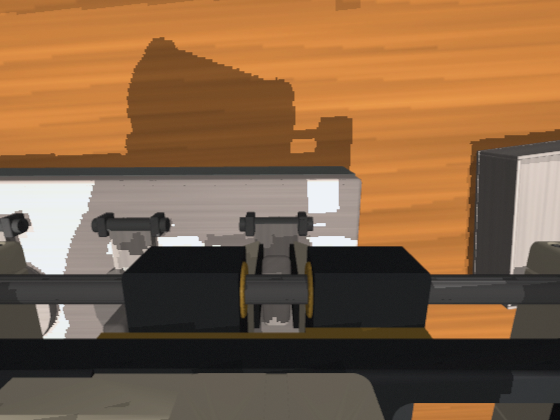

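The side view shows the right cap upright and gripped at (390,215), with its dark seat exposed at (425,263). The left and middle caps are flat, the knob is still turned, and the pan is untouched. One stability check, then hand in.

```bash
python3 -m handwheel '[[[0,0,0,0],[0,0,0,0],[0,0,0,0],[0,0,0,0],[0,0,0,0],[0,0,0,0],[0,0,0,0],[0,0,0,0]]]'
python3 - <<'E'
from plant import bot
import numpy as np
o=bot.get_obs();d=o['tool_pos']-[588.6,-168.3,88.2]
print(d,o['contact_force'],o['grip_width'],"cap deg",np.degrees(np.arctan2(30,-62)-np.arctan2(30+d[2],-62+d[0])))
print(bot.close_job())
E
```

```text
time: 20.03
tool_pos: [646.2, -171.5, 128.0]
tcp_rot: [-2.975, 1.569, 0.107]
contact_force: [-3.4, 3.9, -2.2]
grip_width: 13.9
[57.57243246 -3.20570339 39.81718126] [-3.37319977  3.85783458 -2.17961183] 13.902968178676659 cap deg 60.55036426985083
the job is handed in; nothing more can be done
None
```

I vented the block, found the loose bolt at the right station, and handed the job in with the right cap held open at about 60°, still in the gripper. It took about 20 s of the 64 s.

- **Vent:** I turned the knob clockwise from about 0.11 to 1.06 rad. After I let go, the wrist depth picture still showed it at 1.06, past the 0.87 click point.
- **Bolts:** The left and middle bolts pushed back with about 29 N and gave less than about 2 mm. The right one slid down at about 1 N, hit its stop at about 20 N, and stayed down (top at 85 mm against 91 mm for the others).
- **Cap:** I worked the 60.5° out from how far the gripper moved along the arc, not from a direct reading. Over the last 0.7 s the grip held at 13.9 mm with about 6 N at the wrist and no drift. The last pictures show the seat under the cap uncovered.
- **Left alone:** The last pictures show the left and middle caps shut and the pan not disturbed. I did not look for the jar and vial again at the end, but the arm never worked near them.

No final check failed. Along the way, the networks' vent point did not fit a knob on the block's centreline. I measured the knob from depth instead, which put it about 29 mm toward the robot. My first grip on it was also about 9 mm high, so I opened the fingers and went lower before turning.

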